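Unlock the sample safe with its push-and-turn key

ROBOT

A 7-joint arm with a two-finger parallel gripper is mounted at the origin on a cart in front of the work surface, level with it; the furniture and walls round the work are solid. World frame = base frame: x ahead of the robot, y to its left, z up, the work surface at z = 0. Lengths are in m, angles in rad, forces in N, time in s.
With the tool pointing down it reaches from about 0.425 to 0.875 m from the base axis. Payload 4.7 kg.
Tool frame: the origin (TCP) lies at the very end of the fingers, on their centre line; the grasp point (between the pads) lies 19 mm behind it; z points along the fingers, y is the line along which they close (so a half turn about z gives the same grasp; the last joint's range is limited). The gripper opens to 85 mm and grips with 20 to 120 N. Pads are 22 mm wide; open, the fingers measure 114 mm over their backs; the gripper's body (76 mm by 85 mm) begins 54 mm behind the grasp point. The pads swing forward as they close: fully open they stand 13 mm farther back than shut.
Start: joints at [1.328, 0.321, -0.07, 1.45, 0.023, 1.371, -0.057], TCP at [0.165, -0.629, 0.202] pointing down, gripper open.
Joint ranges: [-2.86, 2.86], [-0.3, 2.09], [-1.38, 1.24], [0.06, 2.45], [-1.56, 4.7], [0.09, 2.05], [-2.69, 2.69]. Speed limits (rad/s): [2.57, 2.57, 3.14, 3.14, 3.14, 3.14, 3.14].

INTERFACE

Orientations are given as [roll, pitch, yaw] about the fixed x, y, z axes, in that order (R = Rz(yaw) Ry(pitch) Rx(roll)).
In Python, from rig import * gives the robot as it stands.
- The arm moves only by the shell command python3 -m inch 'ROWS'. ROWS is JSON, a list of rows, each an object of numbers: "x", "y", "z": the shift along the tool's x, y, z in units of 30 mm (1.0 is 30 mm); "rx", "ry", "rz": the turn, a rotation vector about the tool's x, y, z in degrees; "hand": the opening, from 0 (shut) to 1 (fully open). A call has 1 to 8 rows; each row shifts and turns the commanded pose from where the row before left it, along the tool's axes as they then stand; what a row does not reach is not made up. A row lasts 1/12 s, in which the tool goes at most 41.7 mm and 7.16 degrees, less where a joint would pass 70% of its speed; a pose out of reach is approached as far as the arm can. A call is refused whole if a number of a shift passes 1 or a number of a turn 7.16, either way. A call with a gripper value outside its range is refused whole. The fingers move at their own pace and stop on an object; the grip force is fixed at half the most. Time passes only in rows, so rows that do not move let the fingers close. It gives the time, the measured TCP pose, the force, the opening and the grip force at its end, in the units of the state.
- get_state(): the state, without advancing time (a new reading comes with each control period).
- get_image(name): name is "scene" or "top" or "wrist"; returns (picture, depth): 400x640x3 uint8, red, green, blue; 400x640 float32, m along the optical axis (not along the pixel's ray), 0 where there is no reading.
- camera_info(name): a dict with "fx", "fy", "cx", "cy" (pixels), "extrinsics" (4x4, takes a point from camera to world coordinates). Camera axes: x right, y up, looking along -z (the intrinsics and any distortion apply to the point x, -y, -z); pixel columns grow to the right and rows downward; lengths in m; the calibration is good to about 2 mm. A picture is of the moment at which its call begins: read the wrist's pose just before it. camera_info takes no time and is no camera call; for the wrist camera it gives the pose at the moment of the call.
- hand_in(): hands the job in; it is judged then, once.
The state is a dict: "time_s": time; "joint_pos": joint angles; "dq": joint speeds; "tau": joint torques, N m; "tcp_pos": TCP position; "ee_rot": TCP orientation; "ft_force": force on the tool from outside, world axes, zero at the start; "torque": the same for the moment, N m; "gripper_width": finger opening in m; "grasp_force": force on a finger pad.
Only numpy, scipy, OpenCV 4.12 (cv2) and the standard library are available. Lean on these libraries where they do the work, as an engineer would, in place of code of your own. Each camera call takes 0.05 s, during which the arm holds its last target. There are 200 camera calls.

TASK

Take the red-handled key from its stand, feel it gently into the keyway of the lock on top of the white sample safe until it is fully home, then press it down and turn it clockwise until the hidden bolt lets go and the drawer springs open. Leave the key standing in the lock, never force it in the lock, and leave the things around undisturbed.

Things in the scene. Friction and masses are not known exactly. Their poses are not given: they have to be found in the camera images.
- drawer_key: Loose steel key with a flat red handle, 82 mm tall, about 60 g, standing upright in its stand. Origin: centre of its lower end; z up along the key. From below: flat blade 9 mm high, 4.5 mm thick (x), 18 mm wide (y); round barrel 18 mm in diameter from 9 to 54 mm up; handle 54 to 82 mm up. It works equally well turned half round
- key_handle (a point): centre of the key's red handle, 68 mm above its lower end: 9 mm thick along the key's x (grip it so), 30 mm wide along its y, 28 mm high
- key_tip (a point): the centre of the lower end of the key's blade (the key's origin)
- key_stand: grey fixed block 56 x 56 x 40 mm with a 20 mm round hole, 34 mm deep, in which the key stands loosely, at any turn; origin at the centre of its underside; the key's lower end rests 6 mm above it
- safe: white fixed steel case, 160 mm deep (x), 150 mm wide (y), 100 mm high, with a square steel lock boss 42 x 42 mm in the middle of its top, rising to 112 mm. Origin: centre of its underside; its blue drawer front faces its -x; z up. On the top a red dot (towards -x) marks locked, a green one (towards +y) open
- lock_mouth (a point): centre of the mouth of the lock hole, at the top of the boss, 112 mm above the safe's underside; axes as the safe's. The hole is round, 19.2 mm in diameter, upright, flared by 3 mm at the mouth, 18 to 25 mm deep (unmeasured) to the face of a turning brass plug with the keyway in it
- plug_face (a point): fixed point 18 mm below the mouth. The plug's face lies 0 to 7 mm below it, unmeasured. In the face the keyway: slot 19.2 x 5.7 mm, 10 mm deep. At the plug's locked stop it takes the blade with the key's y along the safe's y (or half round); the plug was left 0 to 1.05 rad clockwise (from above) of that, unmeasured: feel for both. Home, the key's shoulder, 9 mm above its tip, meets the face
- lock_bottom (a point): fixed point 40 mm below the mouth, the lowest a tip can reach. The plug is sprung: pushed, it yields 6 mm, under 3.2 N at first and 8 N at its hard stop, also under a blade not in the keyway. So the tip of a key home and pressed to the stop is 15 mm below where the face was (33 to 40 mm below the mouth). Over 50 N between key and safe is forcing
- bolt_axis (a point): the plug's axis, at the hidden bolt inside the safe, 44 mm below the mouth. The plug turns only to 1.1 rad clockwise of its locked stop unless held down 4.5 mm or more; held so it turns on to its end stop at 1.6 rad, friction about 0.04 N m. The bolt lets go at about 1.25 rad; with play turn the key to about 1.47. The plug then stays; the key, let go, rises 1 to 2 mm and stays upright, captive
- safe_drawer (a joint): how far the safe's blue-fronted drawer stands out to the safe's -x: 0 shut, 0.045 open (m). It is pushed out by a spring of about 4 N as soon as the bolt lets go; its front has no room to be pulled
- timer: bystander: white timer 66 x 66 x 18 mm lying on the worktop
- amber_vial: bystander: brown vial with black cap, 33 mm wide, 60 mm tall
- rubber_bulb: bystander: red rubber bulb 47 x 85 x 47 mm
- beaker_100: bystander: clear beaker 56 x 62 x 70 mm

How it is judged:
On the way, in this order (a step that is already met when the one before it is completed fails the run):
1. the key is pushed down into the lock, the drawer still shut (z of key_tip in the frame of lock_mouth below -0.0265 m and horizontal distance between key_tip and lock_mouth below 0.004 m and value of joint safe_drawer below 0.006 m), for 0.1 s.
2. the bolt has let go and the drawer has sprung open, the key still home (value of joint safe_drawer above 0.038 m and z of key_tip in the frame of lock_mouth below -0.0295 m), for 0.2 s.
At the end, for the whole second after the job is handed in: the drawer stands out at least 38 mm; the key is left standing in the lock at rest, its tip at least 29.5 mm below the mouth and within 4 mm of its axis, leaning less than 0.15 rad (all of step 2 and horizontal distance between key_tip and lock_mouth below 0.004 m and angle between drawer_key's own z axis and vertical below 0.15 rad and linear speed of drawer_key below 0.02 m/s); the robot touches nothing.
It fails at once if the key is forced: more than 50 N between key and safe (contact force between drawer_key and safe above 50 N).
It fails at once if a bystander is moved more than 15 mm (distance of any of timer, amber_vial, rubber_bulb, beaker_100 from where it was at the start of the episode above 0.015 m).
It also fails if it takes over 69 s, if anything falls off the work surface, if the arm or the gripper's body presses on something with over 40 N, if the wrist force passes 120 N, or if a joint passes its speed limit or range.

## Working session

There is one attempt and no reset: what is moved stays moved. The work goes in short steps, Python scripts to look and compute and a shell command to move; the robot and the scene stay as the last step left them, time stands still between calls to the robot, and variables do not carry over. Pictures are saved under pics/ and viewed, at most 10 in all, crops included, and the job is handed in when it is done.

```bash
ls; mkdir -p pics; python3 - <<'E'
from rig import *
import cv2,numpy as np
s=get_state();print({k:np.round(v,3).tolist() for k,v in s.items()})
for n in("scene","top"):
    im,d=get_image(n);cv2.imwrite(f"pics/{n}0.png",im[:,:,::-1]);np.save(f"pics/{n}0.npy",d)
    c=camera_info(n);print(n,c)
E
```

```text
pics
{'time_s': 0.0, 'joint_pos': [1.328, 0.322, -0.07, 1.452, 0.023, 1.371, -0.057], 'dq': [0.002, 0.0, 0.0, 0.001, 0.001, 0.001, 0.001], 'tau': [-0.0, -49.358, -0.382, -31.433, 0.013, 0.011, -0.0], 'tcp_pos': [0.165, -0.628, 0.201], 'ee_rot': [-3.14, 0.0, 0.257], 'ft_force': [0.992, -0.58, 0.649], 'torque': [0.08, -0.004, -0.005], 'grasp_force': 0.0, 'gripper_width': 0.085}
scene {'fx': 423.2056507320227, 'fy': 423.2056507320227, 'cx': 322.97117297760735, 'cy': 196.8399187977282, 'extrinsics': array([[-0.58609544,  0.5218868 , -0.61977924, -0.06284985],
       [-0.81019715, -0.36943995,  0.45507659,  0.55269006],
       [ 0.00852726,  0.76886169,  0.63935827,  0.68910938],
       [ 0.        ,  0.        ,  0.        ,  1.        ]])}
top {'fx': 430.4698318841871, 'fy': 430.4698318841871, 'cx': 321.82945591828644, 'cy': 212.87479661331352, 'extrinsics': array([[-1.47231764e-02,  9.75127184e-01, -2.21156512e-01,
         3.26074100e-01],
       [-9.99891607e-01, -1.43672215e-02,  3.21813857e-03,
         1.23199343e-01],
       [-3.93101868e-05,  2.21179922e-01,  9.75233019e-01,
         9.46825005e-01],
       [ 0.00000000e+00,  0.00000000e+00,  0.00000000e+00,
         1.00000000e+00]])}
```

View pics/scene0.png

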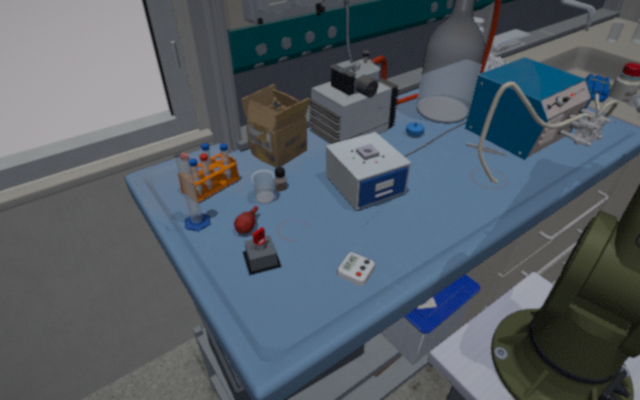

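View pics/top0.png

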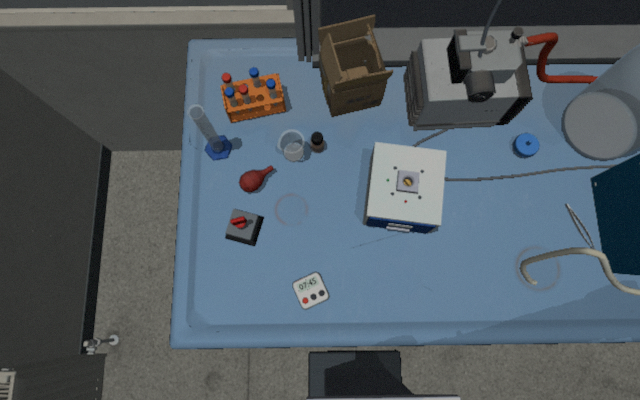

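The scene and top views show the key in its stand (top image about (240,222)) and the safe with its boss at about (408,181). The timer, bulb, beaker and vial are clear of both. I'll measure these next.

```bash
cat > h.py <<'E'
from rig import *
import cv2,numpy as np
def ray(n,uv,z,c=None):
    c=c or camera_info(n);E=np.array(c["extrinsics"]);uv=np.atleast_2d(uv).astype(float)
    d=np.c_[(uv[:,0]-c["cx"])/c["fx"],-(uv[:,1]-c["cy"])/c["fy"],-np.ones(len(uv))]@E[:3,:3].T
    return E[:3,3]+d*((z-E[2,3])/d[:,2])[:,None]
def cloud(n,d,c=None):
    c=c or camera_info(n);E=np.array(c["extrinsics"]);v,u=np.mgrid[:400,:640]
    P=np.stack([(u-c["cx"])/c["fx"]*d,-(v-c["cy"])/c["fy"]*d,-d],-1)
    return P@E[:3,:3].T+E[:3,3]
def rect(p):
    r=cv2.minAreaRect((np.asarray(p)[:,:2]*1000).astype(np.float32));return np.round(r[0],1),np.round(r[1],1),round(r[2],1)
E
python3 - <<'E'
from h import *
for n in("top","scene"):
    im=cv2.imread(f"pics/{n}0.png");d=np.load(f"pics/{n}0.npy");P=cloud(n,d)
    hsv=cv2.cvtColor(im,cv2.COLOR_BGR2HSV)
    print(n,"table z",np.median(P[(abs(P[...,0]-.5)<.03)&(abs(P[...,1]-.1)<.03)][:,2]) )
    box=lambda x0,x1,y0,y1:(P[...,0]>x0)&(P[...,0]<x1)&(P[...,1]>y0)&(P[...,1]<y1)
    z=P[...,2]
    t=box(.45,.8,-.25,.1)&(z>.09)&(z<.106)&(hsv[...,1]<60)
    k,l,s,_=cv2.connectedComponentsWithStats(t.astype(np.uint8));i=1+np.argmax(s[1:,4]);m=l==i
    u=np.argwhere(m)[:,::-1];print("safe top",len(u),rect(ray(n,u,.1)),np.median(z[m]))
    b=box(.45,.8,-.25,.1)&(z>.107)&(z<.13);u=np.argwhere(b)[:,::-1];print("boss",len(u),rect(ray(n,u,.112)),np.median(z[b]))
    r=((hsv[...,0]<8)|(hsv[...,0]>172))&(hsv[...,1]>140)&box(.4,.6,.15,.45)
    k,l,s,c=cv2.connectedComponentsWithStats(r.astype(np.uint8))
    for i in range(1,k):
        if s[i,4]>15:
            p=P[l==i];q=p[p[:,2]>.078];print("red",s[i],c[i].round(1),p.mean(0).round(4),p[:,2].max().round(3),len(q), rect(q) if len(q)>3 else'')
    g=box(.4,.6,.15,.45)&(z>.034)&(z<.045);u=np.argwhere(g)[:,::-1]
    if len(u)>5: print("stand",len(u),rect(ray(n,u,.04)))
im=cv2.imread("pics/top0.png")
a=cv2.resize(im[195:255,210:270],(400,400),interpolation=cv2.INTER_CUBIC);b=cv2.resize(im[140:240,358:458],(400,400),interpolation=cv2.INTER_CUBIC)
cv2.imwrite("pics/c.png",np.hstack([a,b]))
E
```

```text
top table z -0.0003774008109597715
safe top 5086 (array([579.6, -53.7]), array([150.7, 162.3]), 81.5) 0.0994692011879828
boss 1208 (array([747.6, -48.6]), array([296.9, 290.1]), 46.0) 0.11512201540890066
red [241 183  18   9 106] [249.3 186.7] [0.5945 0.2793 0.034 ] 0.046 0 
red [231 217  15  11 117] [238.6 221.7] [0.5076 0.2927 0.0746] 0.091 60 (array([510.3, 293.2]), array([ 8.4, 27.2]), 15.7)
stand 602 (array([541.4, 284.6]), array([ 57.1, 120.8]), 73.6)
scene table z 0.0008817975036168324
safe top 2201 (array([578.3, -49.3]), array([158.9, 171.1]), 81.5) 0.10063524365125498
boss 881 (array([754.7, -55.8]), array([293.3, 318.2]), 45.8) 0.11589498394433317
red [238 219  16  14 172] [245.4 225.6] [0.5937 0.2855 0.0311] 0.045 0 
red [252 228  13  17 141] [258.5 236. ] [0.507  0.2962 0.0753] 0.091 62 (array([509.1, 295.8]), array([ 7. , 27.3]), 13.9)
stand 541 (array([539.9, 287.8]), array([ 57.2, 127.7]), 74.9)
```

View pics/c.png

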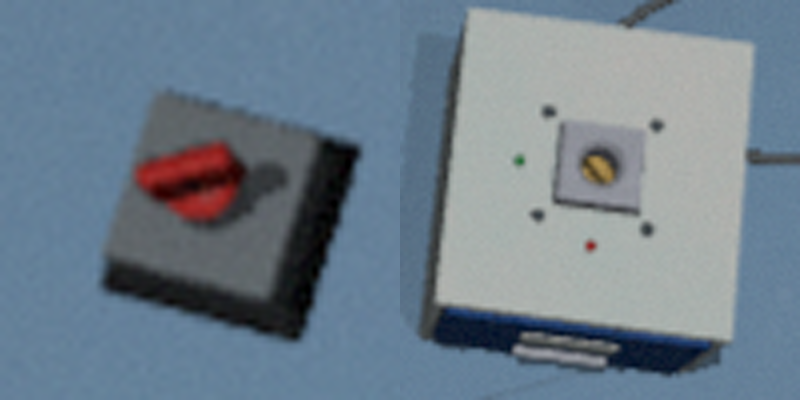

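The crop shows the key handle running at about 106° in world. The boss hole is at crop (600,165) with the brass slot visibly turned about 30° clockwise of the safe's y. I'll check the wrist camera's offset and plan a pose above the safe.

```bash
cat >> h.py <<'E'
from scipy.spatial.transform import Rotation as R
def to(x,y,z):
    s=get_state();Rm=R.from_euler("xyz",s["ee_rot"]).as_matrix();p=np.array(s["tcp_pos"])
    u=Rm.T@(np.array([x,y,z])-p)/.03;print("units",u.round(2),"rows>=",np.ceil(max(abs(u).max(),np.linalg.norm(u)/1.38)))
def st():
    s=get_state();print(round(s["time_s"],2),np.round(s["tcp_pos"],4),np.degrees(s["ee_rot"]).round(2),"F",np.round(s["ft_force"],1),"T",np.round(s["torque"],2),"w",round(s["gripper_width"],4),round(s["grasp_force"],1),"q",np.round(s["joint_pos"],2))
E
python3 - <<'E'
from h import *
s=get_state();Rm=R.from_euler("xyz",s["ee_rot"]).as_matrix();E=np.array(camera_info("wrist")["extrinsics"])
print("cam in tool",(Rm.T@(E[:3,3]-s["tcp_pos"])).round(4),"look in tool",(Rm.T@-E[:3,2]).round(3),"up",(Rm.T@E[:3,1]).round(3),camera_info("wrist")["fx"])
to(.52,-.05,.30)
E
```

```text
cam in tool [ 0.0657 -0.0005 -0.1719] look in tool [-0.258  0.     0.966] up [0.966 0.001 0.258] 294.57310601270257
units [ 16.34 -15.64  -3.28] rows>= 17.0
```

```bash
python3 -m inch '[{"x":0.5,"y":-0.4,"z":-0.1},{"x":0.93,"y":-0.75,"z":-0.1},{"x":0.93,"y":-0.75,"z":-0.1},{"x":0.93,"y":-0.75,"z":-0.1},{"x":0.93,"y":-0.75,"z":-0.1},{"x":0.93,"y":-0.75,"z":-0.1},{"x":0.93,"y":-0.75},{"x":0.93,"y":-0.75}]' >/dev/null && python3 -m inch '[{"x":0.93,"y":-0.75},{"x":0.93,"y":-0.75},{"x":0.93,"y":-0.75},{"x":0.93,"y":-0.75},{"x":0.93,"y":-0.75},{"x":0.93,"y":-0.75},{"x":0.93,"y":-0.75},{"x":0.93,"y":-0.75}]' >/dev/null && python3 -m inch '[{"x":0.93,"y":-0.75},{"x":0.93,"y":-0.75},{"x":0.93,"y":-0.75},{"x":0.93,"y":-0.75},{"x":0.5,"y":-0.35},{},{}]'
python3 - <<'E'
from h import *
st();c=camera_info("wrist");im,d=get_image("wrist");c=camera_info("wrist")
cv2.imwrite("pics/w1.png",im[:,:,::-1]);np.save("pics/w1.npy",d);import pickle;pickle.dump(c,open("pics/w1.pkl","wb"))
E
```

```text
0.1 [ 0.1649 -0.6282  0.2009] [-1.799e+02  1.000e-02  1.471e+01] F [ 0.2  0.3 -0.2] T [ 0.04  0.01 -0.02] w 0.0853 0.0 q [ 1.33  0.32 -0.07  1.45  0.02  1.37 -0.06]invalid input
```

View pics/w1.png

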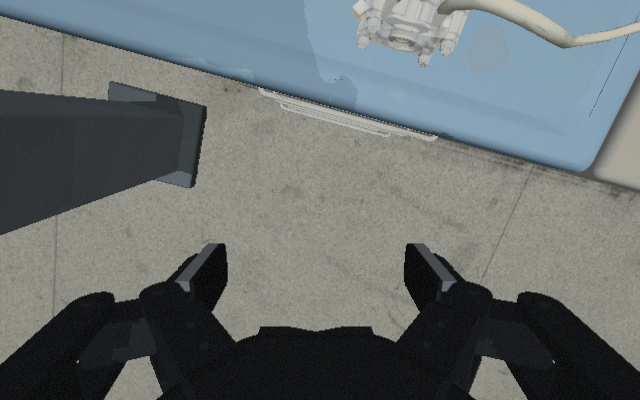

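The arm is still at its start, because the call was refused. The picture shows only the fingers (rows 240 to 400) and the table edge. I'll look at the message.

```bash
python3 -m inch --help; python3 -m inch '[{"x":0.5,"y":-0.4,"z":-0.1}]'; echo rc $?; python3 -m inch '[{"x":0.5,"y":-0.4,"z":-0.1,"rx":0,"ry":0,"rz":0,"hand":1}]'; echo rc $?
```

```text
rc 1
time_s: 0.23
tcp_pos: [0.1725, -0.6149, 0.2032]
ee_rot: [-3.14, 0.003, 0.251]
ft_force: [-0.8, 1.4, -0.4]
gripper_width: 0.0856
grasp_force: 0.0
rc 0invalid input: not JSON, or not a number
invalid input
```

```bash
python3 -m inch '[{"x":0.93,"y":-0.75,"z":-0.1,"hand":1},{"x":0.93,"y":-0.75,"z":-0.1,"hand":1}]' || python3 -m inch '[{"x":0.93,"y":-0.75,"z":-0.1,"rx":0,"ry":0,"rz":0,"hand":1},{"x":0.93,"y":-0.75,"z":-0.1,"rx":0,"ry":0,"rz":0,"hand":1}]'
```

```text
time_s: 0.4
tcp_pos: [0.2182, -0.5552, 0.2101]
ee_rot: [-3.14, 0.0, 0.253]
ft_force: [0.6, -0.5, 0.3]
gripper_width: 0.0855
grasp_force: 0.0invalid input
```

```bash
python3 -m inch '[{"x":0.95,"y":-0.77,"z":-0.1,"rx":0,"ry":0,"rz":0,"hand":1},{"x":0.95,"y":-0.77,"z":-0.1,"rx":0,"ry":0,"rz":0,"hand":1},{"x":0.95,"y":-0.77,"z":-0.1,"rx":0,"ry":0,"rz":0,"hand":1},{"x":0.95,"y":-0.77,"z":0,"rx":0,"ry":0,"rz":0,"hand":1},{"x":0.95,"y":-0.77,"z":0,"rx":0,"ry":0,"rz":0,"hand":1},{"x":0.95,"y":-0.77,"z":0,"rx":0,"ry":0,"rz":0,"hand":1},{"x":0.95,"y":-0.77,"z":0,"rx":0,"ry":0,"rz":0,"hand":1},{"x":0.95,"y":-0.77,"z":0,"rx":0,"ry":0,"rz":0,"hand":1}]' >/dev/null && python3 -m inch '[{"x":0.95,"y":-0.77,"z":0,"rx":0,"ry":0,"rz":0,"hand":1},{"x":0.95,"y":-0.77,"z":0,"rx":0,"ry":0,"rz":0,"hand":1},{"x":0.95,"y":-0.77,"z":0,"rx":0,"ry":0,"rz":0,"hand":1},{"x":0.95,"y":-0.77,"z":0,"rx":0,"ry":0,"rz":0,"hand":1},{"x":0.95,"y":-0.77,"z":0,"rx":0,"ry":0,"rz":0,"hand":1},{"x":0.95,"y":-0.77,"z":0,"rx":0,"ry":0,"rz":0,"hand":1},{"x":0.95,"y":-0.77,"z":0,"rx":0,"ry":0,"rz":0,"hand":1},{"x":0.95,"y":-0.77,"z":0,"rx":0,"ry":0,"rz":0,"hand":1}]' >/dev/null && python3 -m inch '[{"x":0.9,"y":-0.77,"z":0,"rx":0,"ry":0,"rz":0,"hand":1},{"x":0,"y":0,"z":0,"rx":0,"ry":0,"rz":0,"hand":1},{"x":0,"y":0,"z":0,"rx":0,"ry":0,"rz":0,"hand":1}]' >/dev/null
python3 - <<'E'
from h import *
st();c=camera_info("wrist");im,d=get_image("wrist")
cv2.imwrite("pics/w2.png",im[:,:,::-1]);np.save("pics/w2.npy",d);import pickle;pickle.dump(c,open("pics/w2.pkl","wb"))
E
```

```text
1.98 [ 0.5868 -0.0501  0.2193] [-1.7991e+02  3.0000e-02  1.5020e+01] F [-0.7 -1.1  0.1] T [-0.04  0.05 -0.02] w 0.0855 0.0 q [ 0.57  0.24 -0.63  1.56  0.14  1.39 -1.37]
```

View pics/w2.png

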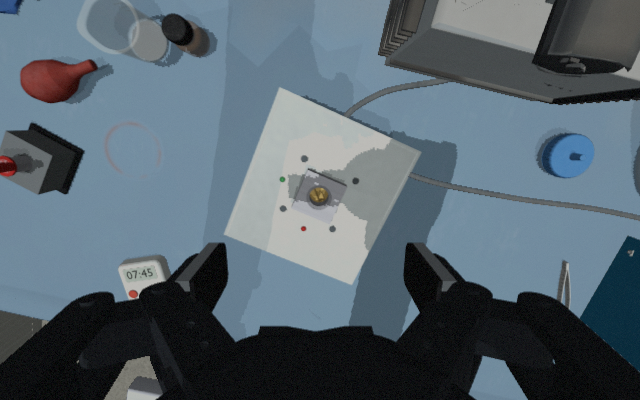

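The boss and brass plug are at about (318,195), with the red dot at (304,229) and the green dot at (282,180). I'll measure the boss from this view and compare with the other two cameras.

```bash
python3 - <<'E'
from h import *
import pickle
V={"wrist":("w2",pickle.load(open("pics/w2.pkl","rb"))),"top":("top0",None),"scene":("scene0",None)}
for n,(f,c) in V.items():
    im=cv2.imread(f"pics/{f}.png");d=np.load(f"pics/{f}.npy");P=cloud(n,d,c);hsv=cv2.cvtColor(im,cv2.COLOR_BGR2HSV);z=P[...,2]
    near=lambda r:np.hypot(P[...,0]-.58,P[...,1]+.052)<r
    for lo in(.106,.108):
        b=near(.045)&(z>lo)&(z<.12);b=cv2.morphologyEx(b.astype(np.uint8),cv2.MORPH_OPEN,np.ones((3,3)))
        u=np.argwhere(b>0)[:,::-1];print(n,"boss",len(u),rect(ray(n,u,.112,c)),np.median(z[b>0]) if len(u) else'')
    t=near(.13)&(abs(z-.1)<.006);u=np.argwhere(t)[:,::-1];print(" top",rect(ray(n,u,.1,c)),np.median(z[t]))
    for nm,m in(("red",((hsv[...,0]<8)|(hsv[...,0]>172))),("green",abs(hsv[...,0].astype(int)-65)<20)):
        m=m&(hsv[...,1]>90)&near(.06);u=np.argwhere(m)[:,::-1]
        if len(u): print(" ",nm,len(u),ray(n,[u.mean(0)],.1,c).round(4))
    m=near(.03)&(abs(hsv[...,0].astype(int)-22)<8)&(hsv[...,1]>110);u=np.argwhere(m)[:,::-1]
    if len(u):print(" brass",len(u),ray(n,[u.mean(0)],.09,c).round(4),"z",np.median(z[m]).round(4))
im=cv2.imread("pics/w2.png");cv2.imwrite("pics/c2.png",cv2.resize(im[165:225,280:360],(800,600),interpolation=cv2.INTER_CUBIC))
E
```

```text
wrist boss 1532 (array([581.1, -54. ]), array([42.1, 43. ]), 81.5) 0.11166845445311621
wrist boss 1496 (array([580.9, -54. ]), array([42. , 42.6]), 81.6) 0.11168424841428837
 top (array([580.5, -54. ]), array([149.9, 159.8]), 81.5) 0.09983316492832534
  red 138 [[ 0.4502 -0.1109  0.1   ]]
  green 1495 [[ 0.4181 -0.1071  0.1   ]]
 brass 187 [[ 0.5702 -0.0571  0.09  ]] z 0.0903
top boss 368 (array([579.9, -53.6]), array([42.7, 43.4]), 81.6) 0.11126858111247478
top boss 333 (array([580.4, -53.8]), array([42.5, 42.6]), 80.9) 0.11143246963130693
 top (array([580.1, -53.9]), array([150.4, 161.2]), 81.5) 0.09947956840033029
  red 2 [[ 0.5403 -0.0498  0.1   ]]
  green 2 [[ 0.5853 -0.0154  0.1   ]]
 brass 34 [[ 0.5843 -0.0573  0.09  ]] z 0.0896
scene boss 198 (array([579.1, -51.3]), array([47., 50.]), 80.6) 0.11208071103463985
scene boss 178 (array([579.7, -51.4]), array([47. , 48.9]), 80.6) 0.11225479550619016
 top (array([580.2, -51. ]), array([156.1, 166.7]), 81.5) 0.10067439252213772
```

View pics/c2.png

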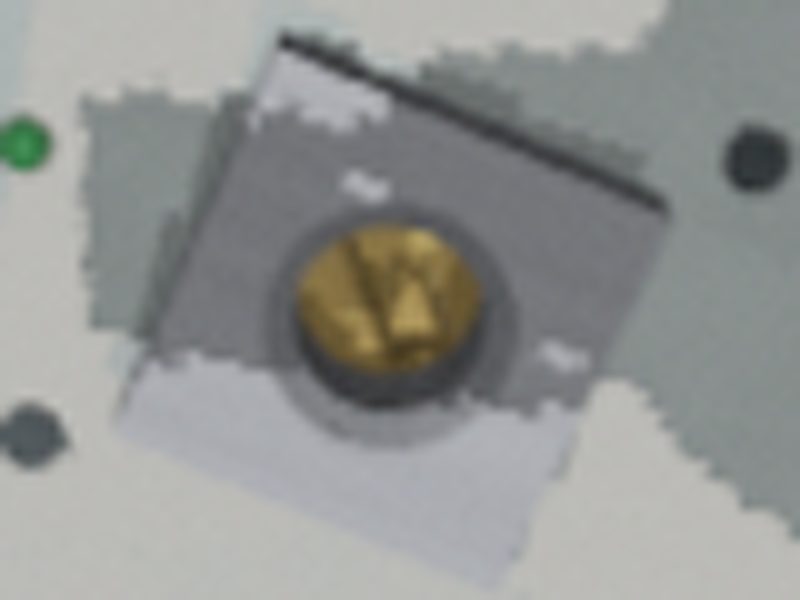

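```bash
python3 -m inch '[{"x":0.04,"y":-0.98,"z":0,"rx":0,"ry":0,"rz":0,"hand":1},{"x":0.04,"y":-0.98,"z":0,"rx":0,"ry":0,"rz":0,"hand":1},{"x":0.04,"y":-0.98,"z":0,"rx":0,"ry":0,"rz":0,"hand":1},{"x":0.04,"y":-0.98,"z":0,"rx":0,"ry":0,"rz":0,"hand":1},{"x":0.04,"y":-0.98,"z":0,"rx":0,"ry":0,"rz":0,"hand":1},{"x":0.04,"y":-0.98,"z":0,"rx":0,"ry":0,"rz":0,"hand":1},{"x":0.04,"y":-0.98,"z":0,"rx":0,"ry":0,"rz":0,"hand":1},{"x":0.04,"y":-0.98,"z":0,"rx":0,"ry":0,"rz":0,"hand":1}]' >/dev/null && python3 -m inch '[{"x":0.04,"y":-0.98,"z":0,"rx":0,"ry":0,"rz":0,"hand":1},{"x":0.04,"y":-0.98,"z":0,"rx":0,"ry":0,"rz":0,"hand":1},{"x":0.04,"y":-0.98,"z":0,"rx":0,"ry":0,"rz":0,"hand":1},{"x":0.04,"y":-0.92,"z":0,"rx":0,"ry":0,"rz":0,"hand":1},{"x":0,"y":0,"z":0,"rx":0,"ry":0,"rz":-7,"hand":1},{"x":0,"y":0,"z":0,"rx":0,"ry":0,"rz":-7,"hand":1},{"x":0,"y":0,"z":0,"rx":0,"ry":0,"rz":-7,"hand":1},{"x":0,"y":0,"z":0,"rx":0,"ry":0,"rz":-7,"hand":0.7}]' >/dev/null && python3 -m inch '[{"x":0,"y":0,"z":0,"rx":0,"ry":0,"rz":-7,"hand":0.7},{"x":0,"y":0,"z":0,"rx":0,"ry":0,"rz":-7,"hand":0.7},{"x":0,"y":0,"z":0,"rx":0,"ry":0,"rz":-7,"hand":0.7},{"x":0,"y":0,"z":0,"rx":0,"ry":0,"rz":-7,"hand":0.7},{"x":0,"y":0,"z":0,"rx":0,"ry":0,"rz":-7,"hand":0.7},{"x":0,"y":0,"z":0,"rx":0,"ry":0,"rz":-7,"hand":0.7},{"x":0,"y":0,"z":0,"rx":0,"ry":0,"rz":-7,"hand":0.7},{"x":0,"y":0,"z":0,"rx":0,"ry":0,"rz":-7,"hand":0.7}]' >/dev/null && python3 -m inch '[{"x":0,"y":0,"z":0,"rx":0,"ry":0,"rz":-7,"hand":0.7},{"x":0,"y":0,"z":0,"rx":0,"ry":0,"rz":0,"hand":0.7},{"x":0,"y":0,"z":0,"rx":0,"ry":0,"rz":0,"hand":0.7}]' >/dev/null
python3 - <<'E'
from h import *
import pickle
c=pickle.load(open("pics/w2.pkl","rb"));a=ray("wrist",[[315,188.8],[320.7,200.3]],.0903,c);v=a[1]-a[0];print("slot deg",np.degrees(np.arctan2(v[1],v[0])),np.linalg.norm(v),a.mean(0))
st();c=camera_info("wrist");im,d=get_image("wrist");cv2.imwrite("pics/w3.png",im[:,:,::-1]);np.save("pics/w3.npy",d)
P=cloud("wrist",d,c);hsv=cv2.cvtColor(im,cv2.COLOR_RGB2HSV);h=hsv[...,0]
r=((h<8)|(h>172))&(hsv[...,1]>140)&(np.hypot(P[...,0]-.51,P[...,1]-.293)<.04)
k,l,s,cc=cv2.connectedComponentsWithStats(r.astype(np.uint8));i=1+np.argmax(s[1:,4]);p=P[l==i];print("key",s[i],cc[i],p[:,2].max())
q=(l==i)&(P[...,2]>.083);u=np.argwhere(q)[:,::-1];print(len(u),rect(ray("wrist",u,.088,c)),rect(P[q]))
g=(P[...,2]>.034)&(P[...,2]<.045)&(np.hypot(P[...,0]-.51,P[...,1]-.293)<.05);u=np.argwhere(g)[:,::-1];print("stand",len(u),rect(ray("wrist",u,.04,c)))
E
```

```text
slot deg -139.23542298840187 0.013871220698100055 [ 0.57748339 -0.05472163  0.0903    ]
4.28 [0.5119 0.288  0.2195] [-1.7997e+02  8.0000e-02  1.0536e+02] F [ 0.2 -0.3  0. ] T [0.03 0.07 0.07] w 0.0599 0.0 q [ 0.32  0.35 -1.09  1.56  0.32  1.42 -0.52]
key [306 161  20  30 339] [315.38938053 174.55752212] 0.09029434620994203
217 (array([509.9, 295.8]), array([ 8.4, 28.7]), 15.5) (array([509.9, 295.4]), array([ 8.5, 28.9]), 15.5)
stand 1745 (array([510.5, 295.5]), array([56.3, 55.9]), 73.8)
```

View pics/w3.png

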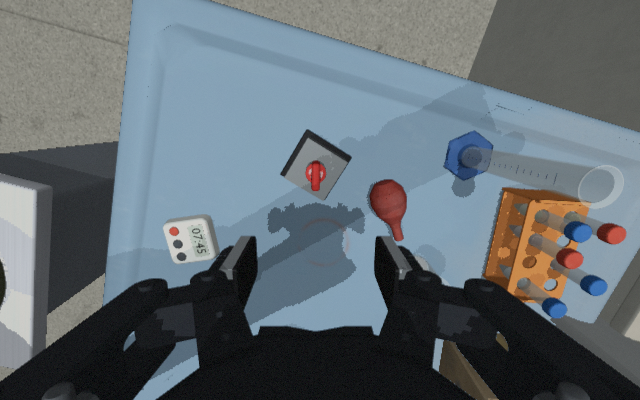

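The wrist view puts the key at (0.510,0.2955) with the stand centred on the same point. The tool yaw is aligned to within 0.2°, and the bulb is clear of the fingers. I'll descend and grip.

```bash
python3 -m inch '[{"x":0.24,"y":0,"z":0.8,"rx":0,"ry":0,"rz":0,"hand":0.7},{"x":0,"y":0,"z":0.9,"rx":0,"ry":0,"rz":0,"hand":0.7},{"x":0,"y":0,"z":0.9,"rx":0,"ry":0,"rz":0,"hand":0.7},{"x":0,"y":0,"z":0.9,"rx":0,"ry":0,"rz":0,"hand":0.7},{"x":0,"y":0,"z":0.8,"rx":0,"ry":0,"rz":0,"hand":0.7},{"x":0,"y":0,"z":0.6,"rx":0,"ry":0,"rz":0,"hand":0.7},{"x":0,"y":0,"z":0.5,"rx":0,"ry":0,"rz":0,"hand":0.7},{"x":0,"y":0,"z":0,"rx":0,"ry":0,"rz":0,"hand":0.7}]' && python3 -m inch '[{"x":0,"y":0,"z":0,"rx":0,"ry":0,"rz":0,"hand":0},{"x":0,"y":0,"z":0,"rx":0,"ry":0,"rz":0,"hand":0},{"x":0,"y":0,"z":0,"rx":0,"ry":0,"rz":0,"hand":0},{"x":0,"y":0,"z":0,"rx":0,"ry":0,"rz":0,"hand":0},{"x":0,"y":0,"z":0,"rx":0,"ry":0,"rz":0,"hand":0},{"x":0,"y":0,"z":0,"rx":0,"ry":0,"rz":0,"hand":0},{"x":0,"y":0,"z":0,"rx":0,"ry":0,"rz":0,"hand":0},{"x":0,"y":0,"z":0,"rx":0,"ry":0,"rz":0,"hand":0}]'
```

```text
time_s: 5.0
tcp_pos: [0.5077, 0.295, 0.0547]
ee_rot: [-3.137, 0.002, 1.843]
ft_force: [-1.2, -1.0, -0.5]
gripper_width: 0.0598
grasp_force: 0.0
time_s: 5.67
tcp_pos: [0.5099, 0.2974, 0.0587]
ee_rot: [3.14, -0.0, 1.845]
ft_force: [0.6, 0.4, 3.7]
gripper_width: -0.0001
grasp_force: 2.4
```

The fingers shut to 0, so the grasp missed. I'll look.

```bash
python3 - <<'E'
from h import *
st()
im,d=get_image("wrist");im2,_=get_image("scene");a=cv2.resize(im[100:340,200:440],(400,400));b=cv2.resize(im2[180:300,190:310],(400,400),interpolation=cv2.INTER_CUBIC)
cv2.imwrite("pics/g1.png",np.hstack([a,b])[:,:,::-1])
E
```

```text
5.67 [0.5099 0.2974 0.0587] [ 1.7992e+02 -1.0000e-02  1.0571e+02] F [0.6 0.4 3.7] T [-0.03  0.04 -0.02] w -0.0001 2.4 q [ 0.23  0.5  -1.    1.74  0.46  1.15 -0.63]
```

View pics/g1.png

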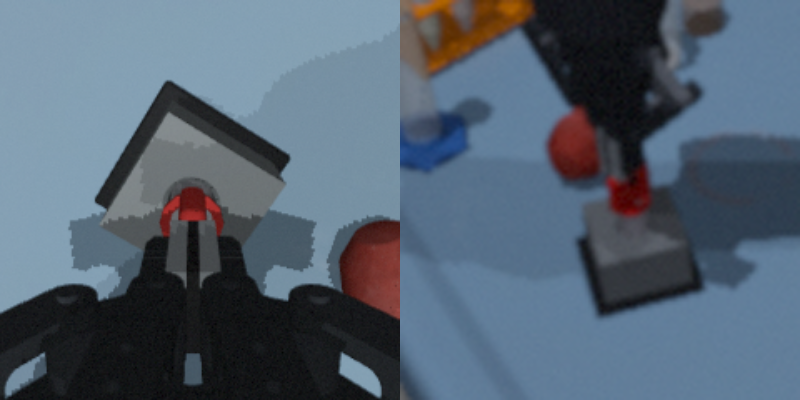

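The pads look shut, with the red handle in front of them. I'll measure the red points against the pads.

```bash
python3 - <<'E'
from h import *
s=get_state();Rm=R.from_euler("xyz",s["ee_rot"]).as_matrix()
for n in("wrist","scene","top"):
    c=camera_info(n);im,d=get_image(n);P=cloud(n,d,c);hsv=cv2.cvtColor(im,cv2.COLOR_RGB2HSV);h=hsv[...,0]
    q=(P-s["tcp_pos"])@Rm   # tool frame
    r=((h<8)|(h>172))&(hsv[...,1]>140)&(np.hypot(P[...,0]-.51,P[...,1]-.295)<.04)
    for lo in(.04,.05,.06,.07,.08):
        m=r&(P[...,2]>lo)&(P[...,2]<=lo+.01);print(n,"red z",lo,m.sum(),"tool mm min",(q[m].min(0)*1e3).round(1) if m.any() else'',"max",(q[m].max(0)*1e3).round(1) if m.any() else'')
    for z0 in(-.03,-.02,-.01):
        g=(q[...,2]>z0)&(q[...,2]<z0+.01)&~r&(abs(q[...,0])<.03)&(abs(q[...,1])<.04)
        if g.any(): print(n,"other z",z0,g.sum(),(np.percentile(q[g],[2,98],axis=0)*1e3).round(1).tolist())
E
```

```text
wrist red z 0.04 0 tool mm min  max 
wrist red z 0.05 37 tool mm min [ -6.  -11.5  -1.3] max [ 8.4 11.4 -0.3]
wrist red z 0.06 301 tool mm min [ -6.6 -11.5 -11. ] max [13.2 11.4 -1.3]
wrist red z 0.07 89 tool mm min [  9.7  -4.2 -21.2] max [ 13.2   4.8 -11.6]
wrist red z 0.08 155 tool mm min [  9.1  -4.  -30.6] max [ 13.3   4.6 -21.6]
wrist other z -0.03 2 [[9.9, -4.1, -21.1], [10.2, -4.1, -20.4]]
wrist other z -0.01 26 [[-4.6, -11.5, -6.1], [13.0, 11.0, -0.5]]
scene red z 0.04 1 tool mm min [-19.1   3.3  17. ] max [-19.1   3.3  17. ]
scene red z 0.05 8 tool mm min [-5.5 -9.5 -1.3] max [ 5.7 -4.8  5.5]
scene red z 0.06 48 tool mm min [-15.7 -10.4 -11.2] max [12.5  0.4 -1.3]
scene red z 0.07 40 tool mm min [-13.8  -4.6 -21.2] max [ 12.6   0.4 -11.7]
scene red z 0.08 23 tool mm min [-12.4  -4.3 -29.5] max [ 13.    3.  -21.5]
scene other z -0.03 15 [[-14.7, -4.4, -29.6], [12.7, 3.2, -21.6]]
scene other z -0.02 3 [[-14.5, -3.4, -18.7], [13.9, 1.2, -13.8]]
scene other z -0.01 14 [[-16.4, -9.4, -9.0], [12.0, 5.5, -1.3]]
top red z 0.04 0 tool mm min  max 
top red z 0.05 0 tool mm min  max 
top red z 0.06 0 tool mm min  max 
top red z 0.07 0 tool mm min  max 
top red z 0.08 0 tool mm min  max
```

The handle lies exactly between the pads (tool y −4 to +4.6 mm, x −14 to +13 mm), so the width reading contradicts the geometry. I'll lift a little and see whether the key comes along.

```bash
python3 -m inch '[{"x":0,"y":0,"z":0,"rx":0,"ry":0,"rz":0,"hand":0},{"x":0,"y":0,"z":-0.1,"rx":0,"ry":0,"rz":0,"hand":0},{"x":0,"y":0,"z":-0.2,"rx":0,"ry":0,"rz":0,"hand":0},{"x":0,"y":0,"z":-0.3,"rx":0,"ry":0,"rz":0,"hand":0},{"x":0,"y":0,"z":-0.3,"rx":0,"ry":0,"rz":0,"hand":0},{"x":0,"y":0,"z":0,"rx":0,"ry":0,"rz":0,"hand":0}]'; python3 - <<'E'
from h import *
st();s=get_state();Rm=R.from_euler("xyz",s["ee_rot"]).as_matrix()
for n in("wrist","scene"):
    c=camera_info(n);im,d=get_image(n);P=cloud(n,d,c);hsv=cv2.cvtColor(im,cv2.COLOR_RGB2HSV);h=hsv[...,0]
    q=(P-s["tcp_pos"])@Rm
    r=((h<8)|(h>172))&(hsv[...,1]>140)&(np.hypot(P[...,0]-.51,P[...,1]-.295)<.03)
    print(n,"top z",np.percentile(P[r][:,2],[2,50,98]).round(4),(np.percentile(q[r],[1,99],axis=0)*1e3).round(1).tolist())
E
```

```text
time_s: 6.42
tcp_pos: [0.5104, 0.2979, 0.0872]
ee_rot: [3.138, -0.001, 1.845]
ft_force: [0.3, 0.6, 0.2]
gripper_width: -0.0005
grasp_force: 0.0
6.42 [0.5104 0.2979 0.0872] [ 1.7982e+02 -3.0000e-02  1.0571e+02] F [0.3 0.6 0.2] T [ 0.01 -0.05 -0.01] w -0.0005 0.0 q [ 0.24  0.47 -1.02  1.72  0.43  1.2  -0.61]
wrist top z [0.0597 0.0799 0.0889] [[-10.8, -11.2, -2.1], [12.6, 10.2, 27.7]]
scene top z [0.0582 0.0739 0.0892] [[-14.5, -11.0, -2.4], [11.6, 1.8, 32.1]]
```

The key stayed in the stand, so the fingers really were shut and probably above the handle. I'll check where the fingertips are in depth.

```bash
python3 - <<'E'
from h import *
s=get_state();Rm=R.from_euler("xyz",s["ee_rot"]).as_matrix()
c=camera_info("wrist");im,d=get_image("wrist");P=cloud("wrist",d,c);q=(P-s["tcp_pos"])@Rm*1e3
print(c["cx"],c["cy"])
for v in range(225,300,6): print(v,im[v,306:328:7].sum(-1).tolist(),d[v,306:328:7].round(3).tolist(),q[v,313].round(0))
c=camera_info("scene");im,d=get_image("scene");P=cloud("scene",d,c);q=(P-s["tcp_pos"])@Rm*1e3
m=(abs(q[...,0])<30)&(abs(q[...,1])<25)&(im.sum(-1)<450)&(im[...,0]<im[...,2]*1.4+10)
for z0 in range(-90,20,10):
    g=m&(q[...,2]>=z0)&(q[...,2]<z0+10)
    if g.sum()>2: print(z0,g.sum(),np.percentile(q[g],[5,95],axis=0).round(0).tolist())
cv2.imwrite("pics/g2.png",cv2.resize(im[160:280,190:310],(600,600),interpolation=cv2.INTER_CUBIC)[:,:,::-1])
E
```

```text
315.381216307716 198.72139626278604
225 [293, 144, 130, 167] [0.20800000429153442, 0.18000000715255737, 0.1809999942779541, 0.20900000631809235] [ 4. -1. -2.]
231 [193, 147, 138, 204] [0.20999999344348907, 0.1809999942779541, 0.18199999630451202, 0.23100000619888306] [-0. -1. -2.]
237 [263, 57, 214, 224] [0.14100000262260437, 0.14100000262260437, 0.14100000262260437, 0.14000000059604645] [ 12.  -1. -41.]
243 [218, 49, 221, 218] [0.1340000033378601, 0.13600000739097595, 0.1340000033378601, 0.1340000033378601] [ 11.  -1. -46.]
249 [219, 56, 222, 218] [0.12700000405311584, 0.12600000202655792, 0.12800000607967377, 0.1289999932050705] [ 12.  -1. -55.]
255 [217, 49, 212, 221] [0.12399999797344208, 0.12200000137090683, 0.12200000137090683, 0.12200000137090683] [ 11.  -1. -60.]
261 [219, 49, 209, 213] [0.11699999868869781, 0.11699999868869781, 0.11699999868869781, 0.11800000071525574] [ 11.  -0. -65.]
267 [71, 68, 309, 62] [0.10999999940395355, 0.11500000208616257, 0.11599999666213989, 0.11100000143051147] [ 10.  -0. -67.]
273 [50, 67, 102, 33] [0.10700000077486038, 0.11800000071525574, 0.1
[... 281 characters left out ...]
] [  2.  -0. -67.]
291 [54, 54, 53, 45] [0.09600000083446503, 0.11900000274181366, 0.11100000143051147, 0.0949999988079071] [ -1.  -0. -66.]
297 [50, 78, 41, 70] [0.09600000083446503, 0.11900000274181366, 0.1120000034570694, 0.09200000017881393] [ -3.  -0. -67.]
-90 90 [[-8.0, -23.0, -88.0], [13.0, 23.0, -80.0]]
-80 54 [[-4.0, -15.0, -80.0], [14.0, 22.0, -72.0]]
-70 35 [[6.0, -13.0, -70.0], [12.0, 8.0, -61.0]]
-60 52 [[-3.0, -13.0, -60.0], [11.0, 13.0, -51.0]]
-50 52 [[-4.0, -13.0, -50.0], [12.0, 6.0, -40.0]]
-40 26 [[-2.0, -11.0, -39.0], [12.0, 6.0, -31.0]]
-10 13 [[-15.0, -2.0, -5.0], [5.0, 5.0, -0.0]]
0 8 [[-17.0, -4.0, 0.0], [13.0, 6.0, 9.0]]
10 4 [[-15.0, -4.0, 11.0], [12.0, 4.0, 15.0]]
```

View pics/g2.png

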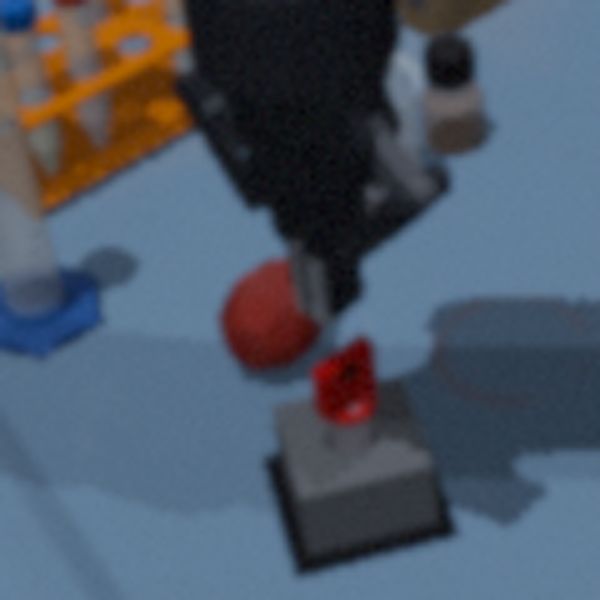

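Two cameras and the touch on the handle top (0.088 at reported 0.0587) agree: the real finger ends are about 29 mm short of the reported TCP. Laterally it is centred. I'll use an effective grasp point 48 mm behind the reported TCP, so I reopen, go to reported z ≈ 0.028 with x −2 mm, and close.

```bash
python3 -m inch '[{"x":-0.07,"y":0,"z":0,"rx":0,"ry":0,"rz":0,"hand":0.6},{"x":0,"y":0,"z":0,"rx":0,"ry":0,"rz":0,"hand":0.6},{"x":0,"y":0,"z":0,"rx":0,"ry":0,"rz":0,"hand":0.6},{"x":0,"y":0,"z":0,"rx":0,"ry":0,"rz":0,"hand":0.6},{"x":0,"y":0,"z":0,"rx":0,"ry":0,"rz":0,"hand":0.6},{"x":0,"y":0,"z":0.4,"rx":0,"ry":0,"rz":0,"hand":0.6},{"x":0,"y":0,"z":0.5,"rx":0,"ry":0,"rz":0,"hand":0.6},{"x":0,"y":0,"z":0.5,"rx":0,"ry":0,"rz":0,"hand":0.6}]' && python3 -m inch '[{"x":0,"y":0,"z":0.4,"rx":0,"ry":0,"rz":0,"hand":0.6},{"x":0,"y":0,"z":0.17,"rx":0,"ry":0,"rz":0,"hand":0.6},{"x":0,"y":0,"z":0,"rx":0,"ry":0,"rz":0,"hand":0.6}]' && python3 -m inch '[{"x":0,"y":0,"z":0,"rx":0,"ry":0,"rz":0,"hand":0},{"x":0,"y":0,"z":0,"rx":0,"ry":0,"rz":0,"hand":0},{"x":0,"y":0,"z":0,"rx":0,"ry":0,"rz":0,"hand":0},{"x":0,"y":0,"z":0,"rx":0,"ry":0,"rz":0,"hand":0},{"x":0,"y":0,"z":0,"rx":0,"ry":0,"rz":0,"hand":0},{"x":0,"y":0,"z":0,"rx":0,"ry":0,"rz":0,"hand":0},{"x":0,"y":0,"z":0,"rx":0,"ry":0,"rz":0,"hand":0},{"x":0,"y":0,"z":0,"rx":0,"ry":0,"rz":0,"hand":0}]'
```

```text
time_s: 7.28
tcp_pos: [0.5097, 0.2946, 0.0412]
ee_rot: [-3.141, 0.0, 1.845]
ft_force: [0.1, -0.1, -0.3]
gripper_width: 0.0509
grasp_force: 0.0
time_s: 7.53
tcp_pos: [0.5084, 0.2942, 0.0234]
ee_rot: [-3.138, 0.0, 1.845]
ft_force: [-0.1, -0.0, 0.6]
gripper_width: 0.0512
grasp_force: 0.0
time_s: 8.2
tcp_pos: [0.5105, 0.2955, 0.0267]
ee_rot: [3.14, -0.0, 1.845]
ft_force: [0.1, 0.0, 6.2]
gripper_width: 0.0139
grasp_force: 58.9
```

The grip reads 13.9 mm on a 9 mm handle with 6 N upward, so the finger ends are on the collar at the handle's foot. I'll reopen, rise 7 mm and regrip.

```bash
python3 -m inch '[{"x":0,"y":0,"z":0,"rx":0,"ry":0,"rz":0,"hand":0.4},{"x":0,"y":0,"z":0,"rx":0,"ry":0,"rz":0,"hand":0.4},{"x":0,"y":0,"z":0,"rx":0,"ry":0,"rz":0,"hand":0.4},{"x":0,"y":0,"z":-0.12,"rx":0,"ry":0,"rz":0,"hand":0.4},{"x":0,"y":0,"z":-0.12,"rx":0,"ry":0,"rz":0,"hand":0.4},{"x":0,"y":0,"z":0,"rx":0,"ry":0,"rz":0,"hand":0.4},{"x":0,"y":0,"z":0,"rx":0,"ry":0,"rz":0,"hand":0.2}]' && python3 -m inch '[{"x":0,"y":0,"z":0,"rx":0,"ry":0,"rz":0,"hand":0},{"x":0,"y":0,"z":0,"rx":0,"ry":0,"rz":0,"hand":0},{"x":0,"y":0,"z":0,"rx":0,"ry":0,"rz":0,"hand":0},{"x":0,"y":0,"z":0,"rx":0,"ry":0,"rz":0,"hand":0},{"x":0,"y":0,"z":0,"rx":0,"ry":0,"rz":0,"hand":0},{"x":0,"y":0,"z":0,"rx":0,"ry":0,"rz":0,"hand":0}]'
```

```text
time_s: 8.78
tcp_pos: [0.5101, 0.2951, 0.0333]
ee_rot: [3.141, -0.0, 1.845]
ft_force: [-0.3, 0.5, 0.4]
gripper_width: 0.0233
grasp_force: 0.0
time_s: 9.28
tcp_pos: [0.51, 0.295, 0.0331]
ee_rot: [3.141, 0.0, 1.845]
ft_force: [-0.8, -1.5, 3.0]
gripper_width: 0.0077
grasp_force: 59.9
```

```bash
python3 -m inch '[{"x":0,"y":0,"z":-0.2,"rx":0,"ry":0,"rz":0,"hand":0},{"x":0,"y":0,"z":-0.5,"rx":0,"ry":0,"rz":0,"hand":0},{"x":0,"y":0,"z":-0.7,"rx":0,"ry":0,"rz":0,"hand":0},{"x":0,"y":0,"z":-0.9,"rx":0,"ry":0,"rz":0,"hand":0},{"x":0,"y":0,"z":-0.9,"rx":0,"ry":0,"rz":0,"hand":0},{"x":0,"y":0,"z":-0.9,"rx":0,"ry":0,"rz":0,"hand":0},{"x":0,"y":0,"z":-0.6,"rx":0,"ry":0,"rz":0,"hand":0},{"x":0,"y":0,"z":-0.2,"rx":0,"ry":0,"rz":0,"hand":0}]'; python3 - <<'E'
from h import *
s=get_state();Rm=R.from_euler("xyz",s["ee_rot"]).as_matrix();st()
for n in("wrist","scene"):
    c=camera_info(n);im,d=get_image(n);P=cloud(n,d,c);hsv=cv2.cvtColor(im,cv2.COLOR_RGB2HSV);h=hsv[...,0];q=(P-s["tcp_pos"])@Rm*1e3
    r=((h<8)|(h>172))&(hsv[...,1]>140)&(np.hypot(q[...,0],q[...,1])<30);print(n,r.sum(),np.percentile(q[r],[1,99],axis=0).round(1).tolist() if r.any() else'')
    m=(np.hypot(q[...,0],q[...,1])<25)&(q[...,2]>-25)&(q[...,2]<35)
    for z0 in range(-20,35,5):
        g=m&(q[...,2]>=z0)&(q[...,2]<z0+5)
        if g.sum()>2:print(z0,g.sum(),np.percentile(q[g],[3,97],axis=0).round(1).tolist())
E
```

```text
time_s: 9.95
tcp_pos: [0.5109, 0.2965, 0.1843]
ee_rot: [3.136, -0.001, 1.845]
ft_force: [-0.2, 1.0, -0.8]
gripper_width: 0.0081
grasp_force: 59.6
9.95 [0.5109 0.2965 0.1843] [ 1.7970e+02 -5.0000e-02  1.0574e+02] F [-0.2  1.  -0.8] T [ 0.05 -0.02  0.07] w 0.0081 59.6 q [ 0.3   0.38 -1.08  1.61  0.34  1.36 -0.55]
wrist 1417 [[-13.2, -4.2, -57.3], [15.4, 5.3, -27.5]]
-20 4 [[7.3, -4.7, -17.7], [8.1, 4.5, -15.4]]
-15 51 [[4.4, -6.4, -14.3], [9.0, 8.1, -10.1]]
-10 71 [[4.1, -6.9, -9.8], [9.1, 7.9, -5.2]]
-5 80 [[0.5, -7.4, -4.8], [9.2, 8.8, -0.2]]
0 60 [[2.4, -7.4, 0.4], [9.0, 7.9, 4.8]]
5 60 [[1.3, -7.0, 5.2], [9.1, 8.7, 9.7]]
10 54 [[1.7, -7.3, 10.5], [9.1, 8.8, 14.9]]
15 35 [[4.4, -7.1, 15.2], [9.3, 7.7, 18.8]]
20 14 [[8.9, -0.8, 20.3], [9.5, 2.3, 24.8]]
scene 47 [[1.0, -10.8, -54.9], [15.7, 5.2, -25.6]]
-20 19 [[-2.8, -7.3, -19.5], [8.7, 5.0, -15.5]]
-15 21 [[-2.3, -7.3, -14.9], [8.8, 3.2, -10.3]]
-10 21 [[-5.7, -7.4, -9.9], [8.0, 3.5, -5.2]]
-5 21 [[-4.9, -7.2, -4.6], [8.8, 3.9, -0.3]]
0 20 [[-2.3, -8.9, 0.4], [8.7, 2.3, 4.9]]
5 17 [[-1.5, -6.7, 5.0], [9.0, 4.1, 9.8]]
10 21 [[-5.4, -7.3, 10.7], [8.1, 3.7, 14.6]]
15 14 [[-2.2, -7.4, 15.4], [8.9, 5.4, 19.0]]
20 11 [[-5.9, -2.4, 21.6], [9.0, 3.6, 24.7]]
25 6 [[-5.3, -0.3, 25.8], [8.2, 3.0, 27.6]]
```

The key is held straight and centred, with its tip about 27.3 mm below the reported TCP. I'm travelling to above the boss.

```bash
python3 -m inch '[{"x":-0.45,"y":-0.03,"z":0,"rx":0,"ry":0,"rz":0,"hand":0},{"x":-0.9,"y":-0.07,"z":0,"rx":0,"ry":0,"rz":0,"hand":0},{"x":-0.9,"y":-0.07,"z":0,"rx":0,"ry":0,"rz":0,"hand":0},{"x":-0.9,"y":-0.07,"z":0,"rx":0,"ry":0,"rz":0,"hand":0},{"x":-0.9,"y":-0.07,"z":0,"rx":0,"ry":0,"rz":0,"hand":0},{"x":-0.9,"y":-0.07,"z":0,"rx":0,"ry":0,"rz":0,"hand":0},{"x":-0.9,"y":-0.07,"z":0,"rx":0,"ry":0,"rz":0,"hand":0},{"x":-0.9,"y":-0.07,"z":0,"rx":0,"ry":0,"rz":0,"hand":0}]' >/dev/null && python3 -m inch '[{"x":-0.9,"y":-0.07,"z":0,"rx":0,"ry":0,"rz":0,"hand":0},{"x":-0.9,"y":-0.07,"z":0,"rx":0,"ry":0,"rz":0,"hand":0},{"x":-0.9,"y":-0.07,"z":0,"rx":0,"ry":0,"rz":0,"hand":0},{"x":-0.9,"y":-0.07,"z":0,"rx":0,"ry":0,"rz":0,"hand":0},{"x":-0.9,"y":-0.07,"z":0,"rx":0,"ry":0,"rz":0,"hand":0},{"x":-0.6,"y":-0.07,"z":0,"rx":0,"ry":0,"rz":0,"hand":0},{"x":0,"y":0,"z":0,"rx":0,"ry":0,"rz":7.1,"hand":0},{"x":0,"y":0,"z":0,"rx":0,"ry":0,"rz":7.1,"hand":0}]' >/dev/null && python3 -m inch '[{"x":0,"y":0,"z":0,"rx":0,"ry":0,"rz":7.1,"hand":0},{"x":0,"y":0,"z":0,"rx":0,"ry":0,"rz":7.1,"hand":0},{"x":0,"y":0,"z":0,"rx":0,"ry":0,"rz":7.1,"hand":0},{"x":0,"y":0,"z":0,"rx":0,"ry":0,"rz":7.1,"hand":0},{"x":0,"y":0,"z":0,"rx":0,"ry":0,"rz":7.1,"hand":0},{"x":0,"y":0,"z":0,"rx":0,"ry":0,"rz":7.1,"hand":0},{"x":0,"y":0,"z":0,"rx":0,"ry":0,"rz":7.1,"hand":0},{"x":0,"y":0,"z":0,"rx":0,"ry":0,"rz":0,"hand":0}]' >/dev/null; python3 -m inch '[{"x":0,"y":0,"z":0,"rx":0,"ry":0,"rz":0,"hand":0},{"x":0,"y":0,"z":0,"rx":0,"ry":0,"rz":0,"hand":0}]' >/dev/null
python3 - <<'E'
from h import *
s=get_state();Rm=R.from_euler("xyz",s["ee_rot"]).as_matrix();st();c=camera_info("wrist");im,d=get_image("wrist");P=cloud("wrist",d,c);z=P[...,2];q=(P-s["tcp_pos"])@Rm*1e3
cv2.imwrite("pics/w4.png",im[:,:,::-1])
near=np.hypot(P[...,0]-.58,P[...,1]+.053)
t=(near<.14)&(abs(z-.1)<.005);u=np.argwhere(t)[:,::-1];print("top",rect(ray("wrist",u,.1,c)))
b=(near<.05)&(abs(z-.112)<.004);u=np.argwhere(b)[:,::-1];print("boss",len(u),rect(ray("wrist",u,.112,c)))
m=(np.hypot(q[...,0],q[...,1])<25)&(q[...,2]>-10)&(q[...,2]<15);print("barrel",np.percentile(q[m],[3,97],axis=0).round(1).tolist())
to(.5807,-.0539,.1412)
E
```

```text
12.22 [ 0.5784 -0.0548  0.179 ] [-1.7992e+02  6.0000e-02  4.2000e+01] F [ 0.1 -0.2 -0.7] T [-0.01  0.02 -0.07] w 0.0079 59.6 q [ 0.73  0.28 -0.81  1.64  0.21  1.32 -0.95]
top (array([580.5, -53.9]), array([149.9, 159.9]), 81.5)
boss 1677 (array([580.6, -53.6]), array([42.5, 42.2]), 81.3)
barrel [[2.1, -8.0, -9.3], [9.4, 8.0, 13.9]]
units [0.07 0.03 1.27] rows>= 2.0
```

```bash
python3 -m inch '[{"x":0.06,"y":0.03,"z":0.4,"rx":0,"ry":0,"rz":0,"hand":0},{"x":0,"y":0,"z":0.4,"rx":0,"ry":0,"rz":0,"hand":0},{"x":0,"y":0,"z":0.3,"rx":0,"ry":0,"rz":0,"hand":0},{"x":0,"y":0,"z":0,"rx":0,"ry":0,"rz":0,"hand":0},{"x":0,"y":0,"z":0,"rx":0,"ry":0,"rz":0,"hand":0}]'; python3 -m inch '[{"x":0,"y":0,"z":0.1,"rx":0,"ry":0,"rz":0,"hand":0},{"x":0,"y":0,"z":0.1,"rx":0,"ry":0,"rz":0,"hand":0},{"x":0,"y":0,"z":0.1,"rx":0,"ry":0,"rz":0,"hand":0},{"x":0,"y":0,"z":0,"rx":0,"ry":0,"rz":0,"hand":0}]'; python3 - <<'E'
from h import *
st();to(.5807,-.0539,.121)
E
```

```text
time_s: 12.68
tcp_pos: [0.5801, -0.0543, 0.1457]
ee_rot: [-3.14, 0.001, 0.73]
ft_force: [-0.6, -0.4, -0.6]
gripper_width: 0.0083
grasp_force: 59.6
time_s: 13.02
tcp_pos: [0.5807, -0.0544, 0.1376]
ee_rot: [-3.141, 0.0, 0.73]
ft_force: [-0.1, -0.7, -1.3]
gripper_width: 0.0079
grasp_force: 59.7
13.02 [ 0.5807 -0.0544  0.1376] [-1.7999e+02  3.0000e-02  4.1820e+01] F [-0.1 -0.7 -1.3] T [ 0.02  0.01 -0.02] w 0.0079 59.7 q [ 0.72  0.31 -0.8   1.68  0.24  1.24 -0.97]
units [ 0.01 -0.01  0.55] rows>= 1.0
```

```bash
python3 -m inch '[{"x":0,"y":0,"z":0.1,"rx":0,"ry":0,"rz":0,"hand":0},{"x":0,"y":0,"z":0.1,"rx":0,"ry":0,"rz":0,"hand":0},{"x":0,"y":0,"z":0,"rx":0,"ry":0,"rz":0,"hand":0}]'; python3 -m inch '[{"x":0,"y":0,"z":0.1,"rx":0,"ry":0,"rz":0,"hand":0},{"x":0,"y":0,"z":0.1,"rx":0,"ry":0,"rz":0,"hand":0},{"x":0,"y":0,"z":0,"rx":0,"ry":0,"rz":0,"hand":0}]'
```

```text
time_s: 13.27
tcp_pos: [0.5806, -0.0544, 0.1313]
ee_rot: [-3.141, 0.001, 0.73]
ft_force: [0.6, 0.3, -1.4]
gripper_width: 0.0073
grasp_force: 59.7
time_s: 13.52
tcp_pos: [0.5806, -0.0543, 0.1253]
ee_rot: [-3.141, 0.0, 0.73]
ft_force: [-0.1, -0.0, -0.9]
gripper_width: 0.008
grasp_force: 59.6
```

```bash
python3 -m inch '[{"x":0,"y":0,"z":0.1,"rx":0,"ry":0,"rz":0,"hand":0},{"x":0,"y":0,"z":0.1,"rx":0,"ry":0,"rz":0,"hand":0},{"x":0,"y":0,"z":0,"rx":0,"ry":0,"rz":0,"hand":0}]'; python3 -m inch '[{"x":0,"y":0,"z":0.06,"rx":0,"ry":0,"rz":0,"hand":0},{"x":0,"y":0,"z":0.06,"rx":0,"ry":0,"rz":0,"hand":0},{"x":0,"y":0,"z":0,"rx":0,"ry":0,"rz":0,"hand":0}]'
```

```text
time_s: 13.77
tcp_pos: [0.5807, -0.0544, 0.1192]
ee_rot: [-3.141, 0.0, 0.73]
ft_force: [-0.6, -0.3, -0.3]
gripper_width: 0.0078
grasp_force: 59.6
time_s: 14.02
tcp_pos: [0.5809, -0.0543, 0.1166]
ee_rot: [3.142, 0.0, 0.73]
ft_force: [-1.0, -0.3, 2.4]
gripper_width: 0.008
grasp_force: 60.2
```

I have contact at reported z ≈ 0.117, so the face is about 22.5 mm down, matching the image. I'll press about 1.5 mm and feel in yaw.

```bash
f() { grep -E 'tcp_pos|ee_rot|ft_force' | tr '\n' ' '; echo; }
python3 -m inch '[{"x":0,"y":0,"z":0.05,"rx":0,"ry":0,"rz":0,"hand":0},{"x":0,"y":0,"z":0,"rx":0,"ry":0,"rz":0,"hand":0}]' | f
python3 -m inch '[{"x":0,"y":0,"z":0,"rx":0,"ry":0,"rz":-2.5,"hand":0},{"x":0,"y":0,"z":0,"rx":0,"ry":0,"rz":0,"hand":0}]' | f
python3 -m inch '[{"x":0,"y":0,"z":0,"rx":0,"ry":0,"rz":-2.5,"hand":0},{"x":0,"y":0,"z":0,"rx":0,"ry":0,"rz":0,"hand":0}]' | f
python3 -m inch '[{"x":0,"y":0,"z":0,"rx":0,"ry":0,"rz":-2.5,"hand":0},{"x":0,"y":0,"z":0,"rx":0,"ry":0,"rz":0,"hand":0}]' | f
```

```text
tcp_pos: [0.581, -0.0543, 0.1154] ee_rot: [3.141, 0.0, 0.73] ft_force: [-3.2, -0.2, 4.0] 
tcp_pos: [0.581, -0.0543, 0.1154] ee_rot: [3.141, 0.0, 0.775] ft_force: [-4.0, 1.2, 6.0] 
tcp_pos: [0.581, -0.0543, 0.1154] ee_rot: [3.141, 0.0, 0.818] ft_force: [-3.4, -0.7, 5.5] 
tcp_pos: [0.5809, -0.0545, 0.1154] ee_rot: [3.141, 0.0, 0.861] ft_force: [-3.0, -0.7, 5.8]
```

```bash
f() { grep -E 'tcp_pos|ee_rot|ft_force' | tr '\n' ' '; echo; }
python3 -m inch '[{"x":0,"y":0,"z":0,"rx":0,"ry":0,"rz":-2.5,"hand":0},{"x":0,"y":0,"z":0,"rx":0,"ry":0,"rz":0,"hand":0}]' | f
python3 -m inch '[{"x":0,"y":0,"z":0,"rx":0,"ry":0,"rz":-2.5,"hand":0},{"x":0,"y":0,"z":0,"rx":0,"ry":0,"rz":0,"hand":0}]' | f
python3 -m inch '[{"x":0,"y":0,"z":0,"rx":0,"ry":0,"rz":-2.5,"hand":0},{"x":0,"y":0,"z":0,"rx":0,"ry":0,"rz":0,"hand":0}]' | f
python3 - <<'E'
from h import *
st()
E
```

```text
tcp_pos: [0.5809, -0.0545, 0.1154] ee_rot: [3.141, 0.0, 0.905] ft_force: [-2.9, -0.2, 5.7] 
tcp_pos: [0.5809, -0.0544, 0.1154] ee_rot: [3.142, 0.0, 0.949] ft_force: [-3.1, -0.1, 5.4] 
tcp_pos: [0.5809, -0.0544, 0.1154] ee_rot: [3.141, 0.0, 0.992] ft_force: [-3.0, -0.1, 5.0] 
15.18 [ 0.5809 -0.0544  0.1154] [1.7999e+02 3.0000e-02 5.6850e+01] F [-3.  -0.1  5. ] T [-0.02  0.89  0.01] w 0.0074 60.6 q [ 0.75  0.35 -0.84  1.71  0.27  1.21 -0.74]
```

```bash
f() { grep -E 'tcp_pos|ee_rot|ft_force' | tr '\n' ' '; echo; }
python3 -m inch '[{"x":-0.01,"y":-0.016,"z":0,"rx":0,"ry":0,"rz":2.5,"hand":0},{"x":0,"y":0,"z":0,"rx":0,"ry":0,"rz":2.5,"hand":0},{"x":0,"y":0,"z":0,"rx":0,"ry":0,"rz":2.5,"hand":0},{"x":0,"y":0,"z":0,"rx":0,"ry":0,"rz":0,"hand":0}]' | f
python3 -m inch '[{"x":0,"y":0,"z":0,"rx":0,"ry":0,"rz":2.5,"hand":0},{"x":0,"y":0,"z":0,"rx":0,"ry":0,"rz":2.5,"hand":0},{"x":0,"y":0,"z":0,"rx":0,"ry":0,"rz":0,"hand":0}]' | f
python3 -m inch '[{"x":0,"y":0,"z":0,"rx":0,"ry":0,"rz":2.5,"hand":0},{"x":0,"y":0,"z":0,"rx":0,"ry":0,"rz":0,"hand":0}]' | f
python3 -m inch '[{"x":0,"y":0,"z":0,"rx":0,"ry":0,"rz":2.5,"hand":0},{"x":0,"y":0,"z":0,"rx":0,"ry":0,"rz":0,"hand":0}]' | f
python3 -m inch '[{"x":0,"y":0,"z":0,"rx":0,"ry":0,"rz":2.5,"hand":0},{"x":0,"y":0,"z":0,"rx":0,"ry":0,"rz":0,"hand":0}]' | f
python3 -m inch '[{"x":0,"y":0,"z":0,"rx":0,"ry":0,"rz":2.5,"hand":0},{"x":0,"y":0,"z":0,"rx":0,"ry":0,"rz":0,"hand":0}]' | f
```

```text
tcp_pos: [0.5809, -0.0541, 0.1154] ee_rot: [3.141, -0.001, 0.859] ft_force: [-2.7, -0.2, 5.2] 
tcp_pos: [0.5809, -0.0542, 0.1153] ee_rot: [3.141, -0.001, 0.773] ft_force: [-1.6, -0.2, 4.1] 
tcp_pos: [0.5809, -0.0542, 0.1151] ee_rot: [3.141, -0.001, 0.73] ft_force: [-0.4, 0.8, 3.5] 
tcp_pos: [0.5805, -0.0542, 0.1146] ee_rot: [-3.141, -0.0, 0.687] ft_force: [-0.2, 1.2, 0.5] 
tcp_pos: [0.5803, -0.0546, 0.1143] ee_rot: [-3.142, 0.0, 0.644] ft_force: [-0.0, -0.1, 0.1] 
tcp_pos: [0.5803, -0.0546, 0.1144] ee_rot: [-3.142, 0.0, 0.6] ft_force: [0.6, 0.7, -1.8]
```

The force dropped to zero at yaw ≈ 40°, so the blade is in the keyway. I'm going in slowly.

```bash
f() { grep -E 'tcp_pos|ee_rot|ft_force' | tr '\n' ' '; echo; }
python3 -m inch '[{"x":0,"y":0,"z":0.04,"rx":0,"ry":0,"rz":0,"hand":0},{"x":0,"y":0,"z":0.04,"rx":0,"ry":0,"rz":0,"hand":0},{"x":0,"y":0,"z":0,"rx":0,"ry":0,"rz":0,"hand":0}]' | f
python3 -m inch '[{"x":0,"y":0,"z":0.04,"rx":0,"ry":0,"rz":0,"hand":0},{"x":0,"y":0,"z":0.04,"rx":0,"ry":0,"rz":0,"hand":0},{"x":0,"y":0,"z":0,"rx":0,"ry":0,"rz":0,"hand":0}]' | f
python3 - <<'E'
from h import *
st()
E
```

```text
tcp_pos: [0.5802, -0.0545, 0.112] ee_rot: [-3.141, 0.0, 0.6] ft_force: [-0.2, -0.2, -0.2] 
tcp_pos: [0.5802, -0.0544, 0.1098] ee_rot: [-3.141, 0.0, 0.599] ft_force: [1.1, -0.0, -1.0] 
16.93 [ 0.5802 -0.0544  0.1098] [-1.7999e+02  2.0000e-02  3.4340e+01] F [ 1.1 -0.  -1. ] T [ 0.   -0.01  0.05] w 0.0079 59.6 q [ 0.69  0.33 -0.77  1.72  0.25  1.19 -1.11]
```

```bash
f() { grep -E 'tcp_pos|ee_rot|ft_force' | tr '\n' ' '; echo; }
python3 -m inch '[{"x":0,"y":0,"z":0.04,"rx":0,"ry":0,"rz":0,"hand":0},{"x":0,"y":0,"z":0.04,"rx":0,"ry":0,"rz":0,"hand":0},{"x":0,"y":0,"z":0,"rx":0,"ry":0,"rz":0,"hand":0}]' | f
python3 -m inch '[{"x":0,"y":0,"z":0.04,"rx":0,"ry":0,"rz":0,"hand":0},{"x":0,"y":0,"z":0.04,"rx":0,"ry":0,"rz":0,"hand":0},{"x":0,"y":0,"z":0,"rx":0,"ry":0,"rz":0,"hand":0}]' | f
python3 -m inch '[{"x":0,"y":0,"z":0.04,"rx":0,"ry":0,"rz":0,"hand":0},{"x":0,"y":0,"z":0.02,"rx":0,"ry":0,"rz":0,"hand":0},{"x":0,"y":0,"z":0,"rx":0,"ry":0,"rz":0,"hand":0}]' | f
```

```text
tcp_pos: [0.5805, -0.0543, 0.108] ee_rot: [3.141, -0.0, 0.599] ft_force: [-0.2, 0.1, 2.4] 
tcp_pos: [0.5806, -0.0543, 0.1057] ee_rot: [3.141, -0.0, 0.599] ft_force: [-1.2, 0.2, 4.4] 
tcp_pos: [0.5806, -0.0543, 0.1043] ee_rot: [3.141, -0.0, 0.599] ft_force: [-1.1, 0.1, 5.9]
```

The key is home at ≈0.108 and the spring is being felt. I'll press to about 5.8 mm, check, then turn.

```bash
f() { grep -E 'tcp_pos|ee_rot|ft_force' | tr '\n' ' '; echo; }
python3 -m inch '[{"x":0,"y":0,"z":0.03,"rx":0,"ry":0,"rz":0,"hand":0},{"x":0,"y":0,"z":0.03,"rx":0,"ry":0,"rz":0,"hand":0},{"x":0,"y":0,"z":0,"rx":0,"ry":0,"rz":0,"hand":0}]' | f
python3 -m inch '[{"x":0,"y":0,"z":0,"rx":0,"ry":0,"rz":0,"hand":0},{"x":0,"y":0,"z":0,"rx":0,"ry":0,"rz":3.5,"hand":0},{"x":0,"y":0,"z":0,"rx":0,"ry":0,"rz":3.5,"hand":0},{"x":0,"y":0,"z":0,"rx":0,"ry":0,"rz":3.5,"hand":0},{"x":0,"y":0,"z":0,"rx":0,"ry":0,"rz":0,"hand":0}]' | f
python3 - <<'E'
from h import *
st()
E
```

```text
tcp_pos: [0.5807, -0.0543, 0.1031] ee_rot: [3.141, -0.0, 0.599] ft_force: [-2.1, -0.3, 8.8] 
tcp_pos: [0.5809, -0.0541, 0.1031] ee_rot: [3.141, -0.001, 0.413] ft_force: [-3.0, 0.9, 8.5] 
18.35 [ 0.5809 -0.0541  0.1031] [ 1.7994e+02 -4.0000e-02  2.3690e+01] F [-3.   0.9  8.5] T [0.13 0.66 0.04] w 0.0077 61.0 q [ 0.67  0.33 -0.74  1.72  0.24  1.18 -1.29]
```

```bash
f() { grep -E 'tcp_pos|ee_rot|ft_force' | tr '\n' ' '; echo; }
python3 -m inch '[{"x":0,"y":0,"z":0,"rx":0,"ry":0,"rz":3.5,"hand":0},{"x":0,"y":0,"z":0,"rx":0,"ry":0,"rz":3.5,"hand":0},{"x":0,"y":0,"z":0,"rx":0,"ry":0,"rz":3.5,"hand":0},{"x":0,"y":0,"z":0,"rx":0,"ry":0,"rz":0,"hand":0}]' | f
python3 -m inch '[{"x":0,"y":0,"z":0,"rx":0,"ry":0,"rz":3.5,"hand":0},{"x":0,"y":0,"z":0,"rx":0,"ry":0,"rz":3.5,"hand":0},{"x":0,"y":0,"z":0,"rx":0,"ry":0,"rz":0,"hand":0}]' | f
python3 -m inch '[{"x":0,"y":0,"z":0,"rx":0,"ry":0,"rz":3.5,"hand":0},{"x":0,"y":0,"z":0,"rx":0,"ry":0,"rz":3.5,"hand":0},{"x":0,"y":0,"z":0,"rx":0,"ry":0,"rz":2.5,"hand":0},{"x":0,"y":0,"z":0,"rx":0,"ry":0,"rz":0,"hand":0}]' | f
python3 -m inch '[{"x":0,"y":0,"z":0,"rx":0,"ry":0,"rz":0,"hand":0},{"x":0,"y":0,"z":0,"rx":0,"ry":0,"rz":0,"hand":0},{"x":0,"y":0,"z":0,"rx":0,"ry":0,"rz":0,"hand":0},{"x":0,"y":0,"z":0,"rx":0,"ry":0,"rz":0,"hand":0},{"x":0,"y":0,"z":0,"rx":0,"ry":0,"rz":0,"hand":0}]' | f
python3 - <<'E'
from h import *
st()
for n in("scene","top"):
    im,d=get_image(n);P=cloud(n,d);hsv=cv2.cvtColor(im,cv2.COLOR_RGB2HSV);m=(hsv[...,2]>20)&(P[...,0]>.40)&(P[...,0]<.56)&(P[...,1]>-.11)&(P[...,1]<.04)&(P[...,2]>.03)&(P[...,2]<.085)
    y=np.radians(-8.5);a=(P[...,:2]-[.5807,-.0539])@[np.cos(y),np.sin(y)];print(n,m.sum(),"front x in safe",np.percentile(a[m],[2,10,50]).round(4) if m.any() else'')
    if n=="scene":cv2.imwrite("pics/s5.png",cv2.resize(im[80:260,250:460],(640,548))[:,:,::-1])
E
```

```text
tcp_pos: [0.5809, -0.0542, 0.103] ee_rot: [3.141, -0.001, 0.23] ft_force: [-1.9, 0.1, 8.7] 
tcp_pos: [0.581, -0.0543, 0.1031] ee_rot: [3.141, -0.001, 0.108] ft_force: [-1.9, 0.0, 8.1] 
tcp_pos: [0.581, -0.0545, 0.1031] ee_rot: [3.141, -0.001, -0.057] ft_force: [-2.2, -0.0, 7.1] 
tcp_pos: [0.581, -0.0545, 0.1031] ee_rot: [3.141, -0.001, -0.056] ft_force: [-2.3, 0.2, 10.0] 
19.68 [ 0.581  -0.0545  0.1031] [ 1.7996e+02 -8.0000e-02 -3.1900e+00] F [-2.3  0.2 10. ] T [-0.06  0.63 -0.04] w 0.0081 60.9 q [ 0.61  0.32 -0.66  1.73  0.21  1.17 -1.74]
scene 1229 front x in safe [-0.1294 -0.1273 -0.1251]
top 629 front x in safe [-0.1308 -0.1282 -0.1264]
```

View pics/s5.png

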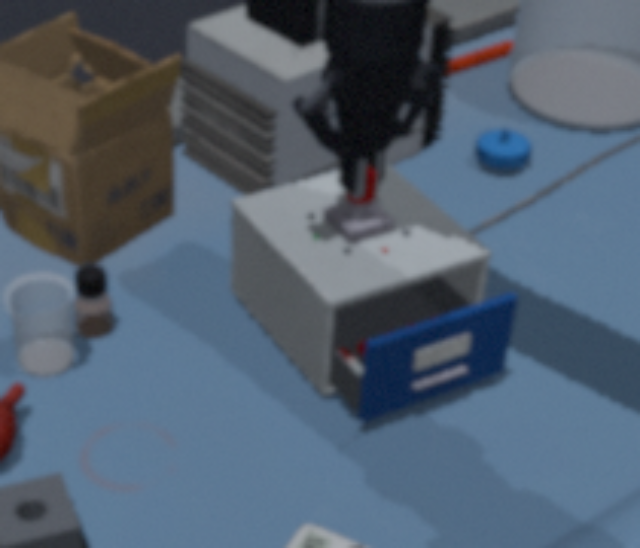

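The drawer stands open, with its front about 46 mm out. I'll ease off, release, and retreat straight up.

```bash
python3 -m inch '[{"x":0,"y":0,"z":-0.02,"rx":0,"ry":0,"rz":0,"hand":0},{"x":0,"y":0,"z":-0.02,"rx":0,"ry":0,"rz":0,"hand":0},{"x":0,"y":0,"z":0,"rx":0,"ry":0,"rz":0,"hand":0.4},{"x":0,"y":0,"z":0,"rx":0,"ry":0,"rz":0,"hand":0.5},{"x":0,"y":0,"z":0,"rx":0,"ry":0,"rz":0,"hand":0.5},{"x":0,"y":0,"z":0,"rx":0,"ry":0,"rz":0,"hand":0.5},{"x":0,"y":0,"z":0,"rx":0,"ry":0,"rz":0,"hand":0.5}]' && python3 -m inch '[{"x":0,"y":0,"z":-0.2,"rx":0,"ry":0,"rz":0,"hand":0.5},{"x":0,"y":0,"z":-0.5,"rx":0,"ry":0,"rz":0,"hand":0.5},{"x":0,"y":0,"z":-0.8,"rx":0,"ry":0,"rz":0,"hand":0.5},{"x":0,"y":0,"z":-0.8,"rx":0,"ry":0,"rz":0,"hand":0.5},{"x":0,"y":0,"z":-0.8,"rx":0,"ry":0,"rz":0,"hand":0.5},{"x":0,"y":0,"z":-0.5,"rx":0,"ry":0,"rz":0,"hand":0.5},{"x":0,"y":0,"z":-0.2,"rx":0,"ry":0,"rz":0,"hand":0.5},{"x":0,"y":0,"z":0,"rx":0,"ry":0,"rz":0,"hand":0.5}]'; python3 - <<'E'
from h import *
for n in("scene","wrist"):
    c=camera_info(n);im,d=get_image(n);P=cloud(n,d,c);hsv=cv2.cvtColor(im,cv2.COLOR_RGB2HSV);h=hsv[...,0]
    r=((h<8)|(h>172))&(hsv[...,1]>140)&(np.hypot(P[...,0]-.5807,P[...,1]+.0539)<.03)&(P[...,2]>.115)
    p=P[r];print(n,len(p),"z",np.percentile(p[:,2],[2,98]).round(4));q=p[p[:,2]>np.percentile(p[:,2],98)-.006];print(rect(q))
    y=np.radians(-8.5);a=(P[...,:2]-[.5807,-.0539])@[np.cos(y),np.sin(y)];m=(a<-.09)&(a>-.16)&(abs(P[...,1]+.04)<.06)&(P[...,2]>.03)&(P[...,2]<.09);print("drawer",np.median(a[m]).round(4) if m.any() else'')
st()
E
```

```text
time_s: 20.37
tcp_pos: [0.5801, -0.0544, 0.1024]
ee_rot: [3.142, 0.001, -0.056]
ft_force: [-0.3, 0.2, 0.5]
gripper_width: 0.0427
grasp_force: 0.0
time_s: 21.03
tcp_pos: [0.5814, -0.0543, 0.2187]
ee_rot: [3.141, -0.003, -0.056]
ft_force: [0.6, -0.8, -0.7]
gripper_width: 0.0429
grasp_force: 0.0
scene 95 z [0.1315 0.161 ]
(array([581. , -56.1]), array([22. , 26.1]), 25.7)
drawer -0.1258
wrist 583 z [0.1321 0.2681]
(array([590.7, -53.6]), array([22.7, 44.1]), 3.9)
drawer -0.1191
21.13 [ 0.5799 -0.0544  0.216 ] [ 1.80e+02  7.00e-02 -3.19e+00] F [ 1.1 -0.3 -0.3] T [-0.04  0.05 -0.01] w 0.0427 0.0 q [ 0.63  0.23 -0.68  1.58  0.15  1.38 -1.69]
```

```bash
python3 -c "
from rig import *
print(hand_in())"
```

```text
the job is handed in; nothing more can be done
None
```

The drawer sprang open (about 45 mm out) and the key is left standing home in the lock, about 34 mm below the mouth. I let go and moved clear before handing in. The hand-in gave no verdict, and I did not re-check the bystanders' positions afterwards.

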